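# Rock a stuck battery pack out of its cradle

### The job

The battery pack is stuck in its cradle because the two side jaws have seized in its waist; a straight pull only lifts the cradle with it. Rock the pack toward one jaw and then toward the other until both jaws have been pushed back, draw it up out of the cradle while the cradle stays standing on the bench, and set the pack upright in the open wooden tray. Do not disturb the tape measure, the loose wood offcut or the glue bottle.

Things in the scene. Friction and masses are not known exactly. Their poses are not given: they have to be found in the camera images.
- pack: Battery pack, a black plastic block 54 x 44 x 125 mm (its x, y, z), 0.35 to 0.6 kg; origin at the centre of its underside, z up. 54 mm in x throughout (foot 52); in y: foot 28 mm up to z = 12 mm, body 44 mm up to 40 mm, waist 34 mm up to 61 mm, head 44 mm up to 125 mm, with brass strips on top. Seated, its axes agree with the cradle's and its underside is 12 mm above the bench.
- pack_grip (a point): Gripping point on the pack's vertical centre line, 103 mm above its underside, in the middle of the head; clear of the cradle on all four sides (54 mm across in the pack's x, 44 mm in y).
- pack_waist (a point): Centre of the pack's narrow grey waist, 50 mm above its underside. The jaws sit in the waist on its +y and -y sides and sit over the shoulders of the body below it, so the pack lifts only about 4 mm until they are pushed out.
- cradle: Grey cradle, 1.5 kg, standing loose on the bench; base plate 130 x 190 mm (x, y), 12 mm high; origin at the centre of its underside, z up. On each side (y = +-50 to 74 mm, x within +-22 mm) a post 76 mm high carries a jaw. Two end guides (x = +-29.5 to 35.5 mm, 56 mm high) keep the pack from tilting along x.
- cradle_socket (a point): Middle of the socket's floor, on the cradle's centre line, 12 mm above the bench: the pack's foot stands here. The socket's sides (from y = +-16 mm) are only 8 mm high and leave the foot 2 mm of play, so the pack can be tilted about 0.2 rad toward the cradle's +y or -y, pivoting on the edge of its foot, 14 mm off the middle.
- jaw_left (a joint): How far the steel jaw on the cradle's +y side is pushed outward, m: 0 = in the waist, 0.006 = stop. Nose 34 mm along x, 56 to 66 mm above the bench; at 0 its tip is 18 mm from the cradle's middle. Stiff (9 N), no spring: it stays where pushed. Tilting the pack toward +y by t rad pushes it out 49 t less 1 to 3 mm; the pack can pass once the two jaws have gone back 8.5 mm together.
- jaw_right (a joint): The same for the jaw on the cradle's -y side, pushed out toward -y by tilting the pack toward -y.
- tray: Open tray of light wood, loose, 120 x 170 x 32 mm (its x, y, z), walls and floor 6 mm; origin at the centre of its underside, z up.
- tape: Bystander: tape measure, 64 x 70 x 36 mm; origin at the centre of its underside.
- offcut: Bystander: block of wood, 70 x 110 x 34 mm; origin at the centre of its underside.
- glue: Bystander: white glue bottle, upright, 36 mm across, 96 mm high; origin at the centre of its underside.

How it is judged:
By the outcome, as a careful person would: the job done as asked, in the order asked, and still so for the second after the job is handed in, with the robot touching nothing.
It also fails if it takes over 56 s, if anything falls off the work surface, if the arm or the gripper's body presses on something with over 40 N, if the wrist force passes 120 N, or if a joint passes its speed limit or range.

### The arm

A 7-joint arm with a two-finger parallel gripper is mounted at the origin on a cart in front of the work surface, level with it; the furniture and walls round the work are solid. World frame = base frame: x ahead of the robot, y to its left, z up, the work surface at z = 0. Lengths are in m, angles in rad, forces in N, time in s.
With the tool pointing down it reaches from about 0.4 to 0.85 m from the base axis. Payload 10.4 kg.
Tool frame: the origin (TCP) lies midway between the tips of the shut fingers; the grasp point (between the pads) lies 19 mm behind it (manip.grasp_offset is the distance from the TCP to the grasp point, in m); z points along the fingers, y is the line along which they close (so a half turn about z gives the same grasp; the last joint's range is limited). The gripper opens to 85 mm and grips with 20 to 120 N. Pads are 22 mm wide; open, the fingers measure 114 mm over their backs; the gripper's body (76 mm by 85 mm) begins 54 mm behind the grasp point. The pads swing forward as they close: fully open they stand 13 mm farther back than shut.
Start: joints at [-0.023, 0.332, -0.065, 1.46, 0.022, 1.35, -0.088], TCP at [0.625, 0, 0.231] pointing down, gripper open.
Joint ranges: [-2.6, 2.6], [-0.5, 2.12], [-1.47, 1.34], [0.16, 2.42], [-1.27, 4.41], [0.06, 2.06], [-2.6, 2.6]. Speed limits (rad/s): [2.22, 2.22, 2.79, 2.79, 3.14, 3.14, 3.14].

### API

Orientations are given as a unit quaternion [x, y, z, w].
In Python, from workcell import manip gives the robot as it stands.
- The arm moves only by the tool tcp_steps, called after "Emit:" by a JSON object that holds its "op" and its "data". Schema: {"type":"object","properties":{"moves":{"type":"object","properties":{"rx":{"type":"array","items":{"type":"number"},"minItems":1,"maxItems":20},"ry":{"type":"array","items":{"type":"number"},"minItems":1,"maxItems":20},"rz":{"type":"array","items":{"type":"number"},"minItems":1,"maxItems":20},"x":{"type":"array","items":{"type":"number"},"minItems":1,"maxItems":20},"y":{"type":"array","items":{"type":"number"},"minItems":1,"maxItems":20},"z":{"type":"array","items":{"type":"number"},"minItems":1,"maxItems":20},"aperture":{"type":"array","items":{"type":"number"},"minItems":1,"maxItems":20}},"additionalProperties":false,"required":["rx","ry","rz","x","y","z","aperture"]},"squeeze":{"type":"number"},"only":{"type":"string"},"quiet":{"type":"boolean"},"lines":{"type":"string"}},"required":["moves"],"additionalProperties":false}. moves is an object with one list for each field, all of the same length, 1 to 20, a row being the entries at one place: rx, ry, rz (a rotation vector in rad), x, y, z (the shift in m), aperture (the opening from 0.0 (shut) to 1.0 (fully open)); each row is the pose to reach, as a shift and turn from the pose commanded when the call began, along the tool's axes at that moment; what a row does not reach only later rows make up. A row lasts 1/8 s, in which the tool goes at most 0.0625 m and 0.188 rad, less where a joint would pass 70% of its speed; a pose out of reach is approached as far as the arm can. The fingers move at their own pace and stop on an object; squeeze is the grip in N (left out, the last holds). Time passes only in rows, so rows that do not move let the fingers close. The tool returns the time, the measured TCP pose, the force, the opening and the grip force at its end. only (a regular expression) keeps the lines of the reply that match it, lines (a string "A,B") keeps lines A to B, and quiet returns only ok. Input that does not fit is refused with a message, and nothing moves.
- manip.get_obs(): the state, without advancing time (a new reading comes with each control period).
- manip.camera(name): name is "scene" or "side" or "wrist"; returns the picture (480x640x3 uint8, blue, green, red); there is no depth.
- manip.calibration(name): a dict with "fx", "fy", "cx", "cy" (pixels), "world_from_camera" (4x4, takes a point from camera to world coordinates); the wrist camera has in their place "tool_from_camera" (4x4, takes a point from camera to tool coordinates, whose origin is the TCP and whose axes are the flange's). Camera axes: x right, y up, looking along -z (the intrinsics and any distortion apply to the point x, -y, -z); pixel columns grow to the right and rows downward; lengths in m; the calibration is good to about 2 mm. A picture is of the moment at which its call begins: read the wrist's pose just before it. calibration takes no time and is no camera call.
- manip.hand_in(): hands the job in; it is judged then, once.
The state is a dict: "clock": time; "joint_pos": joint angles; "joint_velocities": joint speeds; "tau": joint torques, N m; "position": TCP position; "ee_rot": TCP orientation; "ft_force": force on the tool from outside, world axes, zero at the start; "torque": the same for the moment, N m; "grip_width": opening from 0.0 (shut) to 1.0 (fully open); "grasp_force": force on a finger pad.
Only numpy, scipy, OpenCV 4.12 (cv2) and the standard library are available. Lean on these libraries where they do the work, as an engineer would, in place of code of your own. Each camera call takes 0.05 s, during which the arm holds its last target. There are 200 camera calls.

## Working session

There is one attempt and no reset: what is moved stays moved. The work goes in short steps, Python scripts to look and compute and a tool call to move; the robot and the scene stay as the last step left them, time stands still between calls to the robot, and variables do not carry over. Pictures are saved under pics/ and viewed, at most 10 in all, crops included, and the job is handed in when it is done.

```bash
mkdir -p pics; ls
```

Run:
```python
from workcell import manip
import cv2,numpy as np
np.set_printoptions(precision=4,suppress=True)
for n in("scene","side"):
    cv2.imwrite(f"pics/{n}0.png",manip.camera(n)); print(n,manip.calibration(n))
print(manip.calibration("wrist")); print(manip.get_obs(), manip.grasp_offset)
```

```text
pics
workcell.py
scene {'fx': 509.59765239519584, 'fy': 509.59765239519584, 'cx': 315.42448637609397, 'cy': 241.09030086596925, 'world_from_camera': array([[-0.5366,  0.373 , -0.7569, -0.0512],
       [-0.8438, -0.2256,  0.487 ,  0.4466],
       [ 0.0109,  0.9   ,  0.4357,  0.4839],
       [ 0.    ,  0.    ,  0.    ,  1.    ]])}
side {'fx': 499.0060740797799, 'fy': 499.0060740797799, 'cx': 323.42928935211364, 'cy': 243.94200924484142, 'world_from_camera': array([[ 0.9217,  0.1301, -0.3654,  0.28  ],
       [-0.3873,  0.3621, -0.8479, -0.7423],
       [ 0.022 ,  0.923 ,  0.3842,  0.4657],
       [ 0.    ,  0.    ,  0.    ,  1.    ]])}
{'fx': 339.30601000295303, 'fy': 339.30601000295303, 'cx': 323.78256089606265, 'cy': 240.77178976074472, 'tool_from_camera': array([[ 0.0017,  0.963 ,  0.2696,  0.0687],
       [ 1.    , -0.0016, -0.0003, -0.0003],
       [ 0.0001,  0.2696, -0.963 , -0.1427],
       [ 0.    ,  0.    ,  0.    ,  1.    ]])}
{'clock': 0.1, 'joint_pos': array([-0.0226,  0.3328, -0.0647,  1.4608,  0.0216,  1.3499, -0.0885]), 'joint_velocities': array([ 0.0008, -0.0008,  0.0007, -0.0008,  0.0005, -0.0001, -0.001 ]), 'tau': array([  0.0009, -62.6746,   0.0488, -39.2438,   0.0163,   0.0069,
        -0.0001]), 'position': array([0.6247, 0.    , 0.2306]), 'ee_rot': array([ 0.7071,  0.7071, -0.0005, -0.0004]), 'ft_force': array([-0.3372, -0.41  , -0.6686]), 'torque': array([ 0.0298,  0.0169, -0.0352]), 'grasp_force': 0.0, 'grip_width': 1.0002382108747898} 0.0187
```

View pics/scene0.png

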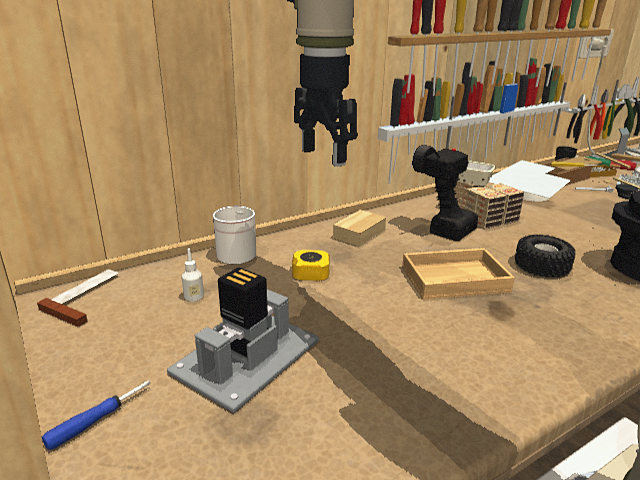

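View pics/side0.png

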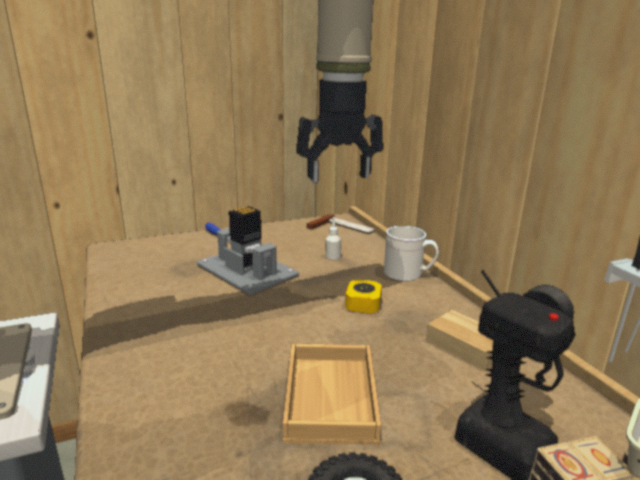

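The scene view shows the cradle with the pack (top around 243,280), its plate corners near (168,371), (234,409) and (318,341), the tray around (458,273), the tape at (311,264), the glue at (192,283) and the offcut at (360,227). The side view shows the pack at (245,225) and the tray at (332,393).

Create h.py:
```python
from workcell import manip
import numpy as np,cv2
np.set_printoptions(precision=4,suppress=True)
def ray(n,u,v,z):
    c=manip.calibration(n);T=c["world_from_camera"]
    d=T[:3,:3]@np.array([(u-c["cx"])/c["fx"],-(v-c["cy"])/c["fy"],-1]);o=T[:3,3]
    return o+d*(z-o[2])/d[2]
def proj(n,p):
    c=manip.calibration(n);T=c["world_from_camera"];q=T[:3,:3].T@(np.array(p)-T[:3,3])
    return np.array([c["cx"]+c["fx"]*q[0]/-q[2],c["cy"]-c["fy"]*q[1]/-q[2]])
```

Run:
```python
from h import *
a=cv2.imread("pics/scene0.png");b=cv2.imread("pics/side0.png")
A=cv2.resize(a[255:415,160:325],None,fx=2.4,fy=2.4,interpolation=cv2.INTER_CUBIC)
B=cv2.resize(a[240:305,395:520],None,fx=3,fy=3,interpolation=cv2.INTER_CUBIC)
C=cv2.resize(b[200:300,190:305],None,fx=3.2,fy=3.2,interpolation=cv2.INTER_CUBIC)
D=cv2.resize(b[335:450,275:390],None,fx=2.2,fy=2.2,interpolation=cv2.INTER_CUBIC)
m=np.zeros((600,800,3),np.uint8)
for im,y,x in((A,0,0),(B,390,0),(C,0,410),(D,330,410)): m[y:y+im.shape[0],x:x+im.shape[1]]=im[:600-y,:800-x]
cv2.imwrite("pics/m0.png",m)
for n,im in(("scene",a),("side",b)):
    hsv=cv2.cvtColor(im,cv2.COLOR_BGR2HSV)
    y=cv2.inRange(hsv,(22,180,120),(32,255,255)); M=cv2.moments(y,True); print(n,"tape",M['m10']/M['m00'],M['m01']/M['m00'],ray(n,M['m10']/M['m00'],M['m01']/M['m00'],.025))
    g=cv2.inRange(hsv,(0,0,40),(180,45,190))
    k,l,s,c=cv2.connectedComponentsWithStats(g)
    for i in range(1,k):
        if s[i,4]>300:
            q=cv2.findContours((l==i).astype(np.uint8),0,2)[0][0]
            print(n,s[i],cv2.approxPolyDP(cv2.convexHull(q),2.5,True).reshape(-1,2).tolist() if s[i,4]<15000 else "")
```

```text
scene tape 394.91946308724835 189.30620805369128 [ 0.9014 -0.4128  0.025 ]
scene [304  47  42  11 383] [[345, 47], [343, 56], [304, 55], [304, 47]]
scene [612  77  28  29 387] [[638, 78], [639, 105], [612, 100], [617, 80]]
scene [ 378  102  203   81 2438] [[580, 108], [555, 134], [485, 157], [389, 182], [378, 138], [379, 128], [567, 102]]
scene [606 127  34  30 301] [[639, 144], [639, 152], [606, 155], [621, 128], [626, 127]]
scene [ 213  216   43   48 1390] [[255, 255], [240, 263], [220, 260], [216, 251], [213, 217], [254, 216]]
scene [520 235  55  27 684] [[520, 239], [530, 235], [556, 238], [568, 243], [574, 256], [563, 261], [541, 259], [523, 252]]
scene [ 167  289  152  124 8104] [[318, 337], [234, 412], [167, 371], [197, 333], [266, 289], [287, 297]]
side tape 362.93607305936075 297.2328767123288 [ 0.669 -0.029  0.025]
side [323  71  40  40 847] [[324, 71], [362, 73], [359, 108], [337, 110], [330, 107]]
side [ 384  226   52   55 1943] [[422, 229], [435, 242], [420, 275], [409, 280], [388, 276], [384, 271], [388, 228], [411, 226]]
side [ 197  228  102   67 3232] [[197, 262], [220, 228], [230, 228], [275, 246], [298, 273], [249, 294]]
side [605 258  35 104 785] [[627, 258], [639, 265], [639, 286], [610, 361], [605, 278], [612, 261]]
side [ 484  280   89   59 2484] [[571, 324], [565, 332], [553, 338], [543, 338], [484, 306], [488, 280], [554, 287], [565, 295], [571, 305]]
side [   0  313   76  167 4959] [[72, 479], [0, 479], [0, 327], [56, 314], [75, 442]]
side [ 460  393   96   77 2938] [[465, 411], [485, 396], [505, 393], [555, 437], [530, 469], [461, 424], [460, 418]]
side [ 309  454   92   26 1628] [[400, 479], [309, 478], [316, 468], [333, 457], [362, 454], [383, 462]]
```

View pics/m0.png

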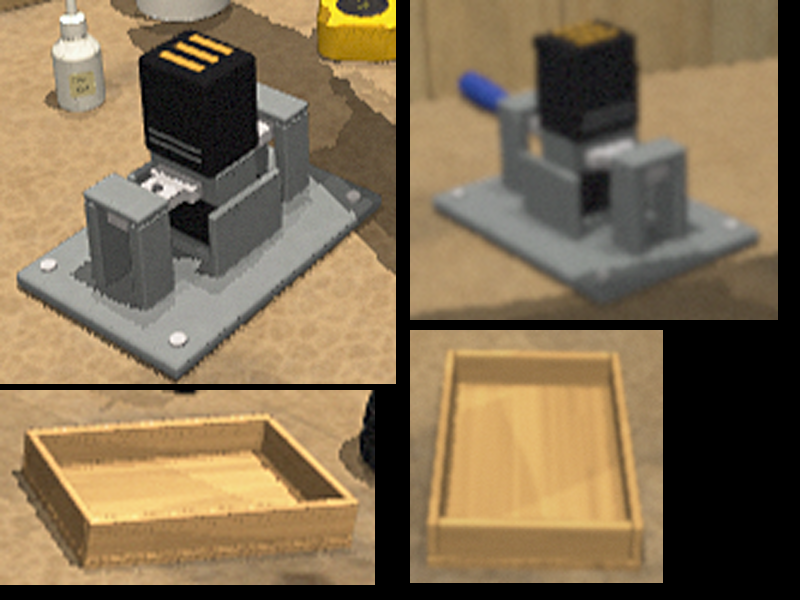

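The crops show the plate's and pack's top corners and the tray's rim corners clearly in both views; I'll cast rays from them.

Run:
```python
from h import *
def show(t,n,z,ps):
    P=np.array([ray(n,u,v,z)[:2] for u,v in ps]); print(t,n,P.tolist().__str__()[:0]);print(P.round(4).tolist(),"mean",P.mean(0),"edges",np.linalg.norm(P-np.roll(P,-1,0),axis=1),"yaw",[round(float(np.arctan2(*(d[::-1]))),3) for d in np.roll(P,-1,0)-P])
S,D="scene","side"
show("plate",S,.012,[(167.5,370.8),(233.3,407.5),(318.3,336.8)])
show("plate",D,.012,[(197.5,263.4),(250.9,290.6),(298.4,273)])
show("pack",S,.137,[(218.8,280.8),(237.5,267.9),(266.7,282.5),(246.3,293.3)])
show("pack",D,.137,[(229.7,211.9),(251.6,206.9),(259.4,212),(234.4,216.9)])
show("tray",S,.032,[(403.3,254.3),(483,248.3),(513.7,276.7),(426,284)])
show("tray",D,.032,[(291.8,344.5),(369.5,345),(380,424.5),(284,423.6)])
print("glue",ray(S,192,299,0),ray(D,333,258,0),"tape",ray(S,311,265,.036),"mug",ray(S,235,262,0), "offcut",ray(S,360,222,.034))
```

```text
plate scene 
[[0.5265, 0.3161], [0.4144, 0.2676], [0.4824, 0.0959]] mean [0.4744 0.2266] edges [0.1222 0.1847 0.2246] yaw [-2.733, -1.193, 1.373]
plate side 
[[0.4162, 0.2504], [0.4901, 0.0913], [0.6021, 0.1322]] mean [0.5028 0.158 ] edges [0.1754 0.1192 0.2203] yaw [-1.136, 0.35, 2.575]
pack scene 
[[0.5154, 0.2353], [0.5351, 0.1989], [0.478, 0.1826], [0.4674, 0.2176]] mean [0.499  0.2086] edges [0.0414 0.0594 0.0366 0.0511] yaw [-1.073, -2.864, 1.865, 0.352]
pack side 
[[0.4805, 0.2006], [0.53, 0.217], [0.5362, 0.1807], [0.4823, 0.1683]] mean [0.5072 0.1917] edges [0.0521 0.0369 0.0552 0.0323] yaw [0.321, -1.402, -2.916, 1.627]
tray scene 
[[0.5959, -0.1728], [0.533, -0.3267], [0.426, -0.2842], [0.4894, -0.1313]] mean [ 0.5111 -0.2288] edges [0.1662 0.1152 0.1656 0.1144] yaw [-1.959, 2.764, 1.178, -0.372]
tray side 
[[0.4931, -0.1357], [0.6033, -0.1793], [0.5363, -0.3345], [0.4284, -0.2906]] mean [ 0.5153 -0.235 ] edges [0.1185 0.1691 0.1165 0.1678] yaw [-0.376, -1.978, 2.755, 1.175]
glue [0.7046 0.2166 0.    ] [0.7113 0.2013 0.    ] tape [0.6459 0.0071 0.036 ] mug [0.7917 0.0951 0.    ] offcut [ 0.7609 -0.192   0.034 ]
```

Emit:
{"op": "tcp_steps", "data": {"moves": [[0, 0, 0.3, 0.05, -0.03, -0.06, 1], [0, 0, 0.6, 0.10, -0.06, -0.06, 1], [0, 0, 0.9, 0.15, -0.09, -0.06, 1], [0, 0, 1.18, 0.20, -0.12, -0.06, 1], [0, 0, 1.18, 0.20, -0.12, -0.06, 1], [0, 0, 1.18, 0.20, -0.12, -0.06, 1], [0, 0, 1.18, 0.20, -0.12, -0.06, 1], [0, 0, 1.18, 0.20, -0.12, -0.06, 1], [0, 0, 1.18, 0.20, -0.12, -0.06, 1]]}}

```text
refused: moves: the value is not of type 'object' (schema: type "object"). Nothing was moved.
```

Wrong form. The message asks for an object with one list for each field, so I'll send the same numbers that way.

Emit:
{"op": "tcp_steps", "data": {"moves": {"rx": [0, 0, 0, 0, 0, 0, 0, 0, 0], "ry": [0, 0, 0, 0, 0, 0, 0, 0, 0], "rz": [0.3, 0.6, 0.9, 1.18, 1.18, 1.18, 1.18, 1.18, 1.18], "x": [0.05, 0.10, 0.15, 0.20, 0.20, 0.20, 0.20, 0.20, 0.20], "y": [-0.03, -0.06, -0.09, -0.12, -0.12, -0.12, -0.12, -0.12, -0.12], "z": [-0.06, -0.06, -0.06, -0.06, -0.06, -0.06, -0.06, -0.06, -0.06], "aperture": [1, 1, 1, 1, 1, 1, 1, 1, 1]}}}

```text
clock: 1.23
position: [0.5049, 0.2, 0.2911]
ee_rot: [0.981, 0.195, -0.0, 0.0]
ft_force: [-0.2, -0.3, -0.5]
grip_width: 0.997
grasp_force: 0.0
```

Run:
```python
from h import *
o=manip.get_obs();im=manip.camera("wrist");cv2.imwrite("pics/w0.png",im);np.savez("w0.npz",p=o["position"],q=o["ee_rot"]);print(o["joint_pos"])
```

```text
[-0.3592  0.1305 -0.1129  1.5812  0.0148  1.4311 -1.6511]
```

View pics/w0.png

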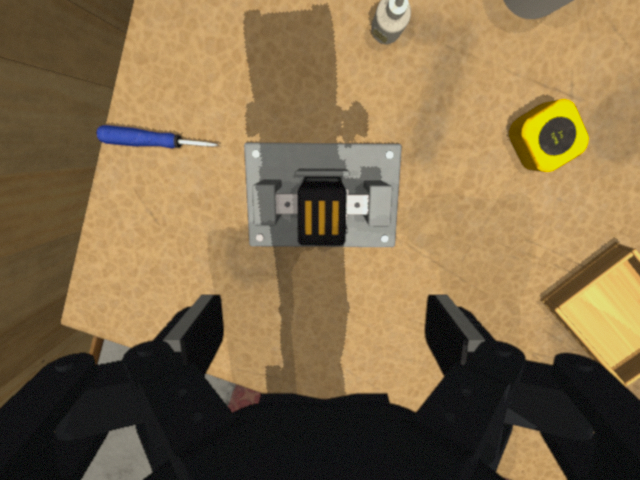

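The wrist view shows the plate corners near (246,143), (400,144), (396,247) and (249,246), the pack top centred near (322,218), and the glue, tape and tray clear of it.

Add to h.py:
```python
from scipy.spatial.transform import Rotation as R
def wray(f,u,v,z):
    w=np.load(f);c=manip.calibration("wrist");Rt=R.from_quat(w["q"]).as_matrix();T=c["tool_from_camera"]
    d=Rt@T[:3,:3]@np.array([(u-c["cx"])/c["fx"],-(v-c["cy"])/c["fy"],-1]);o=w["p"]+Rt@T[:3,3]
    return (o+d*(z-o[2])/d[2])[:2]
```

Run:
```python
from h import *
im=cv2.imread("pics/w0.png");hsv=cv2.cvtColor(im,cv2.COLOR_BGR2HSV)
m=cv2.inRange(hsv[120:260,230:420],(0,0,0),(180,60,255));m=cv2.morphologyEx(m,cv2.MORPH_CLOSE,np.ones((7,7)))
cs=max(cv2.findContours(m,0,2)[0],key=cv2.contourArea)
print("hull",cv2.approxPolyDP(cv2.convexHull(cs),3,True).reshape(-1,2)+[230,120])
P=np.array([wray("w0.npz",u,v,.012) for u,v in((246.5,143.5),(400.5,144),(396,247),(249.5,246))])
print(P,P.mean(0),np.linalg.norm(P-np.roll(P,-1,0),axis=1),"yaw y",np.arctan2(*(P[0]+P[3]-P[1]-P[2])[::-1])-np.pi/2)
b=cv2.inRange(hsv[190:250,295:350],(8,90,110),(30,255,255));q=cv2.findContours(b,0,2)[0]
for k in q:
    if cv2.contourArea(k)>60:
        (c,s,a)=cv2.minAreaRect(k);print("strip",np.array(c)+[295,190],s,a,wray("w0.npz",c[0]+295,c[1]+190,.137))
T=np.array([wray("w0.npz",u,v,.137) for u,v in((299,245),(346,245))]);print(T)
print("glue",wray("w0.npz",397,6,.096),"tape",wray("w0.npz",556,137,.036))
```

```text
hull [[400 145]
 [394 245]
 [250 245]
 [246 143]]
[[0.5346 0.3127]
 [0.6048 0.1426]
 [0.4869 0.0913]
 [0.4152 0.2673]] [0.5104 0.2035] [0.1841 0.1286 0.19   0.1278] yaw y 0.38934203139016965
strip [334.7197 217.0088] (5.755397796630859, 32.17427062988281) 2.2906100749969482 [0.515 0.194]
strip [321.5 217.5] (33.0, 5.0) 90.0 [0.51   0.2047]
strip [307.5 217. ] (32.0, 5.0) 90.0 [0.5057 0.2164]
[[0.4786 0.2139]
 [0.495  0.1743]]
glue [0.6997 0.2128] tape [ 0.6766 -0.0104]
```

Emit:
{"op": "tcp_steps", "data": {"moves": {"rx": [0, 0, 0, 0, 0, 0], "ry": [0, 0, 0, 0, 0, 0], "rz": [0, 0, 0, 0, 0, 0], "x": [0.0067, 0.0067, 0.0067, 0.0067, 0.0067, 0.0067], "y": [-0.0016, -0.0016, -0.0016, -0.0016, -0.0016, -0.0016], "z": [0.05, 0.10, 0.14, 0.17, 0.197, 0.197], "aperture": [1, 1, 1, 1, 1, 1]}}}

```text
clock: 2.02
position: [0.5093, 0.2034, 0.0926]
ee_rot: [0.981, 0.195, -0.002, 0.0]
ft_force: [-0.4, 0.7, -0.3]
grip_width: 1.001
grasp_force: 0.0
```

Emit:
{"op": "tcp_steps", "data": {"moves": {"rx": [0, 0, 0, 0, 0, 0], "ry": [0, 0, 0, 0, 0, 0], "rz": [0, 0, 0, 0, 0, 0], "x": [0, 0, 0, 0, 0, 0], "y": [0, 0, 0, 0, 0, 0], "z": [0, 0, 0, 0, 0, 0], "aperture": [0.4, 0.3, 0.3, 0.3, 0.3, 0.3]}, "squeeze": 70}}

```text
clock: 2.78
position: [0.5115, 0.2046, 0.0958]
ee_rot: [0.981, 0.194, 0.001, -0.0]
ft_force: [-0.8, -0.2, 7.3]
grip_width: 0.51
grasp_force: 72.0
```

```bash
python3 -c "
from h import *
o=manip.get_obs();print(o['torque'],o['ft_force'])
cv2.imwrite('pics/s1.png',cv2.resize(manip.camera('scene')[200:420,130:350],None,fx=2.5,fy=2.5))"
```

```text
[-0.0711  0.1493 -0.0394] [-0.764  -0.2256  7.2707]
```

View pics/s1.png

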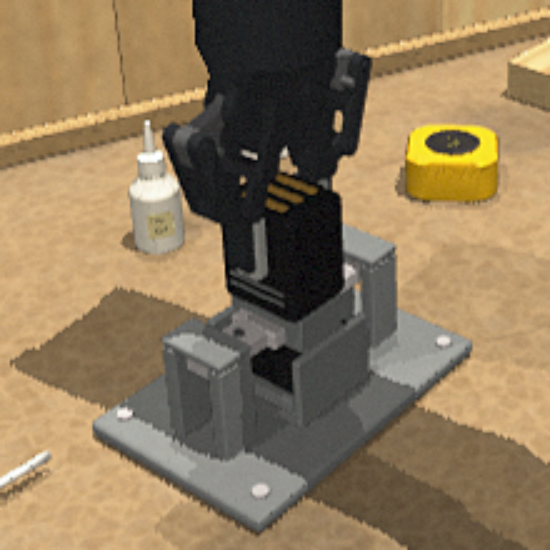

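The grip is good: the fingers hold the head well above the posts. Now I'll tilt it toward +y.

Emit:
{"op": "tcp_steps", "data": {"moves": {"rx": [-0.04, -0.08, -0.12, -0.155, -0.155, -0.155], "ry": [0, 0, 0, 0, 0, 0], "rz": [0, 0, 0, 0, 0, 0], "x": [0, 0, 0, 0, 0, 0], "y": [-0.0034, -0.0068, -0.0102, -0.0131, -0.0131, -0.0131], "z": [-0.0005, -0.0009, -0.0011, -0.0012, -0.0012, -0.0012], "aperture": [0.3, 0.3, 0.3, 0.3, 0.3, 0.3]}}}

```text
clock: 3.58
position: [0.507, 0.2152, 0.0967]
ee_rot: [0.978, 0.193, 0.016, 0.077]
ft_force: [2.2, -3.4, 4.8]
grip_width: 0.511
grasp_force: 72.5
```

```bash
python3 -c "
from h import *
o=manip.get_obs();print(R.from_quat(o['ee_rot']).as_matrix()[:,2],o['torque'])
cv2.imwrite('pics/s2.png',cv2.resize(manip.camera('scene')[200:420,130:350],None,fx=2.5,fy=2.5))"
```

```text
[ 0.0613 -0.1435 -0.9877] [-1.1654 -0.6967  0.032 ]
```

View pics/s2.png

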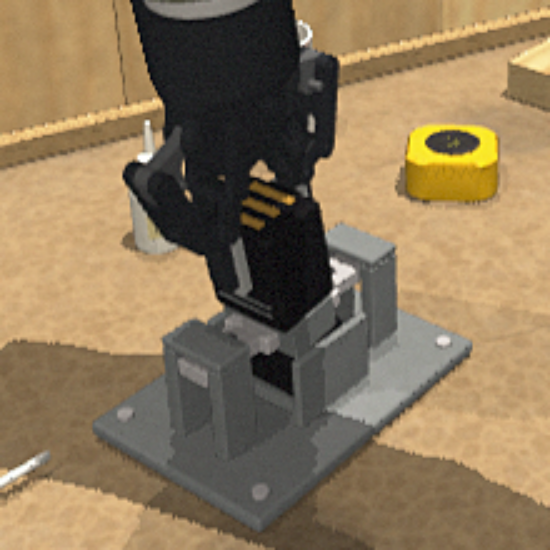

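The cradle hasn't moved, the pack leans toward +y, and the left jaw's tail now shows at (193,372). Next it goes back to upright and then toward -y.

Emit:
{"op": "tcp_steps", "data": {"moves": {"rx": [0.05, 0.10, 0.155, 0.155], "ry": [0, 0, 0, 0], "rz": [0, 0, 0, 0], "x": [0, 0, 0, 0], "y": [0.0042, 0.0084, 0.0128, 0.0128], "z": [0.0008, 0.0018, 0.0032, 0.0032], "aperture": [0.3, 0.3, 0.3, 0.3]}}}

```text
clock: 4.12
position: [0.5119, 0.2034, 0.0958]
ee_rot: [0.981, 0.193, 0.001, -0.001]
ft_force: [-0.8, -1.0, 7.9]
grip_width: 0.508
grasp_force: 73.6
```

Emit:
{"op": "tcp_steps", "data": {"moves": {"rx": [0.04, 0.08, 0.12, 0.155, 0.155, 0.155], "ry": [0, 0, 0, 0, 0, 0], "rz": [0, 0, 0, 0, 0, 0], "x": [0, 0, 0, 0, 0, 0], "y": [0.0034, 0.0068, 0.0102, 0.0131, 0.0131, 0.0131], "z": [-0.0005, -0.0009, -0.0011, -0.0012, -0.0012, -0.0012], "aperture": [0.3, 0.3, 0.3, 0.3, 0.3, 0.3]}}}

```text
clock: 4.88
position: [0.5158, 0.1937, 0.0967]
ee_rot: [0.978, 0.194, -0.014, -0.077]
ft_force: [-1.4, 4.7, 6.0]
grip_width: 0.507
grasp_force: 73.4
```

```bash
python3 -c "
from h import *
o=manip.get_obs();print(R.from_quat(o['ee_rot']).as_matrix()[:,2],o['torque'])
a=cv2.resize(manip.camera('scene')[260:420,150:330],None,fx=2.2,fy=2.2);b=cv2.resize(manip.camera('side')[180:300,190:305],None,fx=3,fy=3)
m=np.zeros((360,760,3),np.uint8);m[:a.shape[0],:a.shape[1]]=a;m[:b.shape[0],410:410+b.shape[1]]=b;cv2.imwrite('pics/s3.png',m)"
```

```text
[-0.0578  0.1454 -0.9877] [ 1.307   0.4249 -0.0324]
```

View pics/s3.png

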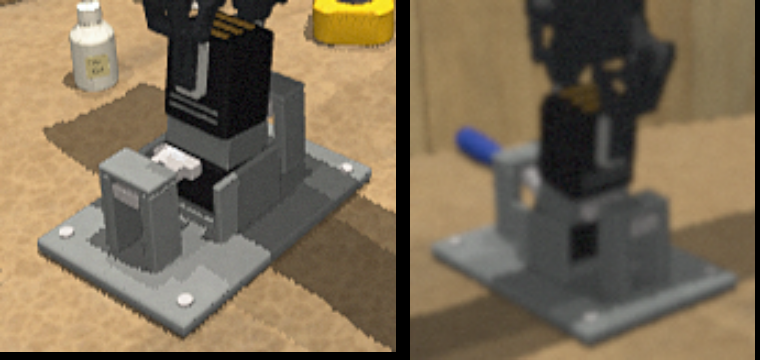

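The pack leans toward -y and both jaws look pushed back, with the cradle still in place. I'll tilt a touch further for margin, return to upright, and start a slow lift.

Emit:
{"op": "tcp_steps", "data": {"moves": {"rx": [0.02, 0.02], "ry": [0, 0], "rz": [0, 0], "x": [0, 0], "y": [0.0017, 0.0017], "z": [-0.0003, -0.0003], "aperture": [0.3, 0.3]}}}

```text
clock: 5.22
position: [0.5162, 0.1928, 0.0968]
ee_rot: [0.977, 0.194, -0.016, -0.088]
ft_force: [-3.1, 8.0, 6.3]
grip_width: 0.508
grasp_force: 73.6
```

Emit:
{"op": "tcp_steps", "data": {"moves": {"rx": [-0.06, -0.12, -0.175, -0.175], "ry": [0, 0, 0, 0], "rz": [0, 0, 0, 0], "x": [0, 0, 0, 0], "y": [-0.005, -0.0099, -0.0144, -0.0144], "z": [0.001, 0.0023, 0.0038, 0.0038], "aperture": [0.3, 0.3, 0.3, 0.3]}}}

```text
clock: 5.72
position: [0.5109, 0.206, 0.0958]
ee_rot: [0.981, 0.195, 0.001, -0.0]
ft_force: [-1.4, 3.7, 10.1]
grip_width: 0.505
grasp_force: 74.8
```

Emit:
{"op": "tcp_steps", "data": {"moves": {"rx": [0, 0, 0, 0], "ry": [0, 0, 0, 0], "rz": [0, 0, 0, 0], "x": [0, 0, 0, 0], "y": [0, 0, 0, 0], "z": [-0.004, -0.007, -0.009, -0.009], "aperture": [0.3, 0.3, 0.3, 0.3]}}}

```text
clock: 6.22
position: [0.5106, 0.2037, 0.1033]
ee_rot: [0.981, 0.194, -0.0, 0.0]
ft_force: [-0.6, -0.4, -4.6]
grip_width: 0.507
grasp_force: 73.4
```

Emit:
{"op": "tcp_steps", "data": {"moves": {"rx": [0, 0, 0, 0, 0], "ry": [0, 0, 0, 0, 0], "rz": [0, 0, 0, 0, 0], "x": [0, 0, 0, 0, 0], "y": [0, 0, 0, 0, 0], "z": [-0.004, -0.008, -0.012, -0.016, -0.016], "aperture": [0.3, 0.3, 0.3, 0.3, 0.3]}}}

```text
clock: 6.85
position: [0.5108, 0.2042, 0.1198]
ee_rot: [0.981, 0.194, 0.0, -0.0]
ft_force: [-0.2, 0.1, -4.5]
grip_width: 0.505
grasp_force: 73.4
```

```bash
python3 -c "
from h import *
cv2.imwrite('pics/s4.png',cv2.resize(manip.camera('scene')[200:420,130:350],None,fx=2.5,fy=2.5))"
```

```text
(no output)
```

View pics/s4.png

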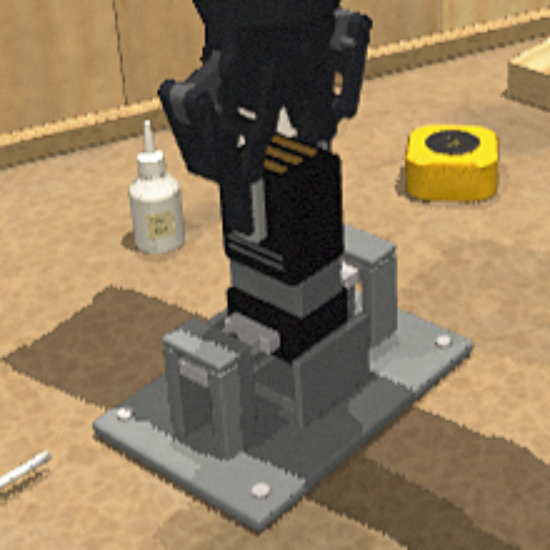

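The pack's body has risen past the jaws and the cradle is still standing on the bench. I'll lift clear and check the drill's distance from the tray.

Emit:
{"op": "tcp_steps", "data": {"moves": {"rx": [0, 0, 0, 0, 0], "ry": [0, 0, 0, 0, 0], "rz": [0, 0, 0, 0, 0], "x": [0, 0, 0, 0, 0], "y": [0, 0, 0, 0, 0], "z": [-0.02, -0.05, -0.08, -0.11, -0.11], "aperture": [0.3, 0.3, 0.3, 0.3, 0.3]}}}

```text
clock: 7.52
position: [0.5117, 0.2045, 0.2312]
ee_rot: [0.981, 0.194, 0.002, -0.0]
ft_force: [0.9, 0.2, -4.5]
grip_width: 0.506
grasp_force: 73.8
```

```bash
python3 -c "
from h import *
print('drill base',ray('side',460,437,0),ray('side',530,475,0),ray('scene',433,233,0),ray('scene',455,240,0))"
```

```text
drill base [ 0.6394 -0.3612 -0.    ] [ 0.6786 -0.4406  0.    ] [ 0.6869 -0.3449  0.    ] [ 0.6348 -0.3605  0.    ]
```

Emit:
{"op": "tcp_steps", "data": {"moves": {"rx": [0, 0, 0, 0, 0, 0, 0, 0, 0, 0, 0, 0], "ry": [0, 0, 0, 0, 0, 0, 0, 0, 0, 0, 0, 0], "rz": [0, 0, 0, 0, 0, 0, 0, 0, 0, 0, 0, 0], "x": [-0.010, -0.028, -0.048, -0.068, -0.089, -0.109, -0.129, -0.148, -0.159, -0.164, -0.164, -0.164], "y": [0.025, 0.07, 0.12, 0.17, 0.22, 0.27, 0.32, 0.365, 0.392, 0.404, 0.404, 0.404], "z": [0, 0, 0, 0, 0, 0, 0, 0, 0, 0, 0, 0], "aperture": [0.3, 0.3, 0.3, 0.3, 0.3, 0.3, 0.3, 0.3, 0.3, 0.3, 0.3, 0.3]}}}

```text
clock: 9.02
position: [0.5132, -0.2302, 0.2289]
ee_rot: [0.981, 0.195, -0.0, -0.0]
ft_force: [0.1, 0.9, -4.1]
grip_width: 0.507
grasp_force: 73.6
```

```bash
python3 -c "
from h import *
a=manip.camera('side')[200:470,230:460];b=manip.camera('scene')[120:320,330:560]
m=np.zeros((470,800,3),np.uint8);a=cv2.resize(a,None,fx=1.7,fy=1.7);b=cv2.resize(b,None,fx=1.7,fy=1.7);m[:a.shape[0],:a.shape[1]]=a;m[:b.shape[0],400:400+b.shape[1]]=b;cv2.imwrite('pics/s5.png',m)"
```

```text
(no output)
```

View pics/s5.png

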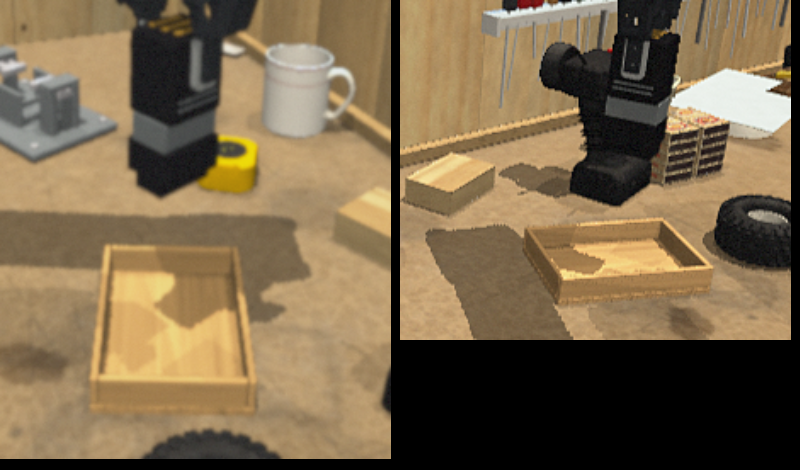

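The pack hangs upright over the middle of the tray and the tray hasn't moved. Lowering now.

Emit:
{"op": "tcp_steps", "data": {"moves": {"rx": [0, 0, 0, 0, 0, 0, 0], "ry": [0, 0, 0, 0, 0, 0, 0], "rz": [0, 0, 0, 0, 0, 0, 0], "x": [0, 0, 0, 0, 0, 0, 0], "y": [0, 0, 0, 0, 0, 0, 0], "z": [0.03, 0.07, 0.10, 0.12, 0.13, 0.134, 0.134], "aperture": [0.3, 0.3, 0.3, 0.3, 0.3, 0.3, 0.3]}}}

```text
clock: 10.0
position: [0.5133, -0.2319, 0.0959]
ee_rot: [0.981, 0.194, 0.0, 0.0]
ft_force: [0.0, -0.7, -3.8]
grip_width: 0.509
grasp_force: 73.5
```

Emit:
{"op": "tcp_steps", "data": {"moves": {"rx": [0, 0, 0], "ry": [0, 0, 0], "rz": [0, 0, 0], "x": [0, 0, 0], "y": [0, 0, 0], "z": [0.003, 0.006, 0.006], "aperture": [0.3, 0.3, 0.3]}}}

```text
clock: 10.38
position: [0.5133, -0.2321, 0.0898]
ee_rot: [0.981, 0.194, 0.0, 0.0]
ft_force: [-0.3, 0.7, 0.9]
grip_width: 0.505
grasp_force: 74.0
```

Emit:
{"op": "tcp_steps", "data": {"moves": {"rx": [0, 0, 0, 0, 0], "ry": [0, 0, 0, 0, 0], "rz": [0, 0, 0, 0, 0], "x": [0, 0, 0, 0, 0], "y": [0, 0, 0, 0, 0], "z": [0, 0, 0, 0, 0], "aperture": [0.6, 0.7, 0.85, 0.9, 0.9]}}}

```text
clock: 11.0
position: [0.5129, -0.232, 0.0893]
ee_rot: [0.981, 0.194, 0.0, 0.0]
ft_force: [0.1, 0.4, 0.7]
grip_width: 0.899
grasp_force: 0.0
```

Emit:
{"op": "tcp_steps", "data": {"moves": {"rx": [0, 0, 0, 0, 0, 0], "ry": [0, 0, 0, 0, 0, 0], "rz": [0, 0, 0, 0, 0, 0], "x": [0, 0, 0, 0, 0, 0], "y": [0, 0, 0, 0, 0, 0], "z": [-0.02, -0.06, -0.11, -0.16, -0.16, -0.16], "aperture": [0.9, 0.9, 0.9, 0.9, 0.9, 0.9]}}}

```text
clock: 11.75
position: [0.5127, -0.2319, 0.2488]
ee_rot: [0.981, 0.194, -0.0, -0.0]
ft_force: [-0.7, -0.6, 0.1]
grip_width: 0.904
grasp_force: 0.0
```

```bash
python3 -c "
from h import *
a=manip.camera('side')[180:470,180:470];b=manip.camera('scene')[180:420,150:550]
m=np.zeros((470,800,3),np.uint8);a=cv2.resize(a,None,fx=1.3,fy=1.3);m[:a.shape[0],:a.shape[1]]=a;m[:240,400:800]=b;cv2.imwrite('pics/s6.png',m)"
```

```text
(no output)
```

View pics/s6.png

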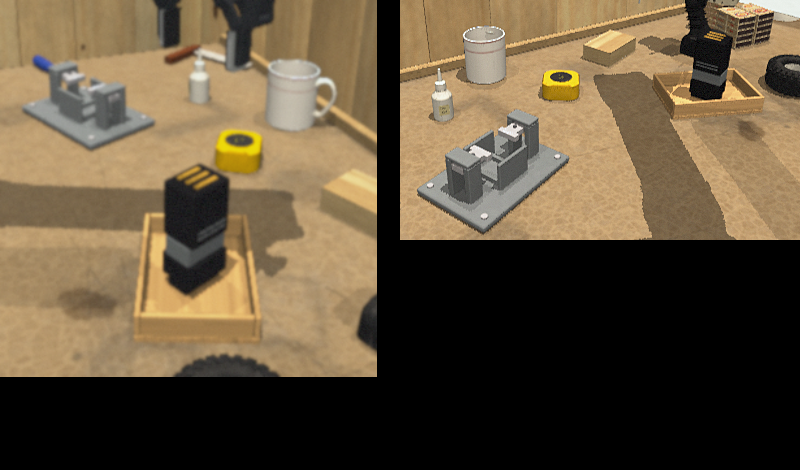

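The pack stands upright in the tray, the cradle is standing empty, and the tape, offcut and glue are where they were.

```bash
python3 -c "
from workcell import manip
print(manip.hand_in())"
```

```text
the job is handed in; nothing more can be done
None
```

The pack was rocked free of both jaws, lifted out with the cradle left standing on the bench, and set upright in the tray with the tape, offcut and glue untouched; I handed the job in at about 12 s on the robot's clock, and no verdict was returned.

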